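Slide the punching board under the guide bridge

TASK

Push the flat white punching board with your fingertips along the counter: bring it into line with the open mouth of the low punch-guide bridge, then push it in under the beam until its leading edge rests squarely against the stop bar at the back. Only push it: do not grip, lift or tip it, and leave the things standing around as they are. Finish with the hand clear of everything.

Things in the scene. Friction and masses are not known exactly. Their poses are not given: they have to be found in the camera images.
- board: Loose flat white plastic punching board, 120 (its x) x 96 (its y) x 14 mm thick, about 0.25 kg, too wide to grip across. Origin: centre of its underside, on the counter; z up. Its +x end is the leading edge, towards the bridge; its x is within 20 degrees of the bridge's. It starts left of the bridge's mouth (30 to 75 mm short of it) and 20 to 55 mm out of line towards the robot.
- bridge: Fixed low metal punch-guide bridge. Origin: on the counter under the middle of its beam; z up. The board goes in along its +x (the robot's right, give or take 15 degrees); its +y points away from the robot. Beam: x -20 to 20 mm, y -72 to 72 mm, underside 18 mm, top 32 mm up (collar and screws to 38). With the board home its origin is at x = -25 mm, y = 0 +-8 mm; 65 mm of it stick out.
- mouth (a point): Middle of the bridge's open mouth on the counter, 20 mm along bridge -x from the bridge's origin; axes as the bridge's. Two dark cheeks, 18 mm high, run back from here for 67 mm at y = 56 to 72 mm on either side: the passage is 112 mm wide and 18 mm high, so a centred board has 8 mm to spare on each side and 4 mm above.
- stop_face (a point): Middle of the front face of the dark stop bar (12 mm high) that lies across behind the beam, 35 mm along bridge +x from the bridge's origin, 6 mm above the counter; axes as the bridge's.
- wax_tin: Loose round gold wax tin, 62 mm across, 25 mm high, behind the bridge's stop bar; origin at the centre of its underside. Leave alone.
- spool: Loose standing spool of tan thread, 40 mm across, 60 mm high, behind the bridge's stop bar; origin at the centre of its underside. Leave alone.
- eyelet_jar: Loose small open glass jar of eyelets, 56 mm across, 50 mm high, at the far left, beside the fixed drawer chest; origin at the centre of its underside. Leave alone. The chest (225 mm high and more) fronts the work at world x = 0.72 m (knobs from 0.70), y = -0.17 to 0.19; one drawer (y -0.16 to 0.01, 85 to 150 mm up) stands out to 0.66: keep the hand clear.
- loupe: Loose black eye loupe, 34 mm across, 27 mm high, beside the bridge on the robot's side; origin at the centre of its underside. Leave alone.
Things that resemble listed ones, but are neither listed nor needed, are in the scene too. Of the things that look like the bridge, the larger one is meant.

How it is judged:
By the outcome, as a careful person would: the job done as asked, in the order asked, and still so for the second after the job is handed in, with the robot touching nothing.
It also fails if it takes over 48 s, if anything falls off the work surface, if the arm or the gripper's body presses on something with over 40 N, if the wrist force passes 120 N, or if a joint passes its speed limit or range.

ROBOT

A 7-joint arm with a two-finger parallel gripper is mounted at the origin on a cart in front of the work surface, level with it; the furniture and walls round the work are solid. World frame = base frame: x ahead of the robot, y to its left, z up, the work surface at z = 0. Lengths are in mm, angles in rad, forces in N, time in s.
With the tool pointing down it reaches from about 375 to 925 mm from the base axis. Payload 3.1 kg.
Tool frame: the origin (TCP) lies midway between the tips of the shut fingers; the grasp point (between the pads) lies 19 mm behind it; z points along the fingers, y is the line along which they close (so a half turn about z gives the same grasp; the last joint's range is limited). The gripper opens to 85 mm and grips with 20 to 120 N. Pads are 22 mm wide; open, the fingers measure 114 mm over their backs; the gripper's body (76 mm by 85 mm) begins 54 mm behind the grasp point. The pads swing forward as they close: fully open they stand 13 mm farther back than shut.
Start: joints at [-1.228, 0.383, 0.044, 1.598, -0.018, 1.161, -0.05], TCP at [277.31, 587.879, 231.269] pointing down, gripper open.
Joint ranges: [-2.61, 2.61], [-0.41, 2.15], [-1.48, 1.57], [0, 2.5], [-1.57, 4.71], [0.05, 1.97], [-2.85, 2.85]. Speed limits (rad/s): [2.79, 2.79, 3.14, 3.14, 3.14, 3.14, 3.14].

INTERFACE

Orientations are given as a unit quaternion [w, x, y, z].
In Python, from plant import status, optics, arm gives the robot as it stands.
- The arm moves only by the tool apply_moves, never from a script. Its argument "commands" is a list of rows, each a list of 3 entries, a list of its own where there are three numbers: the shift along the tool's x, y, z normalised to -1 to 1, where 1 is 20 cm, then the turn, a rotation vector about the tool's x, y, z normalised to -1 to 1, where 1 is 90 degrees, then the closure, from -1 (fully open) to 1 (shut), so that 0 is half open. In form: [[[tx, ty, tz], [ax, ay, az], hand], ...]. A call has exactly 8 rows; each row is the pose to reach, as a shift and turn from the pose commanded when the call began, along the tool's axes at that moment; what a row does not reach only later rows make up. A row lasts 1/10 s, in which the tool goes at most 50 mm and 8.59 degrees, less where a joint would pass 70% of its speed; a pose out of reach is approached as far as the arm can. A call with a number of a shift or a turn outside -1 to 1 is refused whole. A call with a gripper value outside its range is refused whole. The fingers move at their own pace and stop on an object; "grip_force" is the grip in N (left out, the last holds). Time passes only in rows, so rows that repeat a pose let the fingers close, or fill a call up. It gives the time, the measured TCP pose, the force, the opening and the grip force at its end, in the units of the state.
- status.sense(): the state, without advancing time (a new reading comes with each control period).
- optics.snapshot(name): name is "side" or "top"; returns a dict with "pixels" (480x640x3 uint8, red, green, blue), "fx", "fy", "cx", "cy" (pixels), "D" ([k1, k2, p1, p2, k3] as OpenCV has them; the pictures are not rectified), "position" and "rotation" of the camera in the world. Camera axes: x right, y up, looking along -z (the intrinsics and any distortion apply to the point x, -y, -z); pixel columns grow to the right and rows downward; lengths in mm; the calibration is good to about 2 mm. A picture is of the moment at which its call begins. There is no depth.
- arm.sign_off(): hands the job in; it is judged then, once.
The state is a dict: "time_s": time; "joints": joint angles; "dq": joint speeds; "effort": joint torques, N m; "tcp_pos": TCP position; "orientation": TCP orientation; "contact_force": force on the tool from outside, world axes, zero at the start; "wrist_torque": the same for the moment, N m; "gripper_width": finger opening in mm; "finger_force": force on a finger pad.
Only numpy, scipy, OpenCV 4.12 (cv2) and the standard library are available. Lean on these libraries where they do the work, as an engineer would, in place of code of your own. Each camera call takes 0.05 s, during which the arm holds its last target. There are 200 camera calls.

## Working session

There is one attempt and no reset: what is moved stays moved. The work goes in short steps, Python scripts to look and compute and a tool call to move; the robot and the scene stay as the last step left them, time stands still between calls to the robot, and variables do not carry over. Pictures are saved under pics/ and viewed, at most 10 in all, crops included, and the job is handed in when it is done.

Besides the shell and the picture viewer there is one more tool, called after ">>>" in YAML: its name, and indented under it one key for each argument. apply_moves: Moves the arm, as the interface text tells. Scaled input: -1 to 1 covers 20 cm each way for a shift and 90 degrees each way for a turn. Its arguments: {"type":"object","properties":{"commands":{"type":"array","items":{"type":"array"}},"grip_force":{"type":"number"}},"required":["commands"]}

```bash
mkdir -p pics
cat > h.py <<'E'
import numpy as np, cv2
from plant import status, optics, arm
def snap(n):
    s=optics.snapshot(n); s['K']=np.array([[s['fx'],0,s['cx']],[0,s['fy'],s['cy']],[0,0,1.]]); 
    s['D']=np.array(s['D'],float); s['R']=np.array(s['rotation'],float); s['p']=np.array(s['position'],float); return s
def cast(s,uv,z):
    u=cv2.undistortPoints(np.array(uv,float).reshape(-1,1,2),s['K'],s['D']).reshape(-1,2)
    d=np.c_[u[:,0],-u[:,1],-np.ones(len(u))]@s['R'].T
    z=np.broadcast_to(np.asarray(z,float),(len(u),))
    return s['p']+d*((z-s['p'][2])/d[:,2])[:,None]
def proj(s,P):
    c=(np.array(P,float).reshape(-1,3)-s['p'])@s['R']; c=c*[1,-1,-1]
    return cv2.projectPoints(c,np.zeros(3),np.zeros(3),s['K'],s['D'])[0].reshape(-1,2)
def save(s,f,box=None,k=1):
    im=s['pixels'][:,:,::-1]
    if box: a,b,c,d=box; im=im[b:d,a:c]
    cv2.imwrite('pics/'+f,cv2.resize(im,None,fx=k,fy=k,interpolation=cv2.INTER_CUBIC))
E
python3 - <<'E'
from h import *
for n in('top','side'):
    s=snap(n); save(s,n+'0.png'); print(n,s['p'],s['R'].round(3).tolist(),s['fx'],s['D'])
    np.savez(n+'0.npz',**s)
print(status.sense())
E
```

```text
top [ 496.18949605 -101.43401045 1137.46664133] [0.711, 0.036, -0.039, -0.701] 512.2381267815089 [-0.01632089  0.          0.          0.          0.        ]
side [ 573.57931921 -946.80128477  541.72519497] [0.866, 0.5, -0.002, -0.013] 469.4801461513148 [-0.11905027  0.          0.          0.          0.        ]
{'time_s': 0.1, 'joints': array([-1.22781091,  0.3837593 ,  0.04383518,  1.59941481, -0.01788503,
        1.16121916, -0.04989477]), 'dq': array([-0.00032949, -0.00245166, -0.00051845, -0.00512721, -0.00059681,
        0.00077773,  0.00060914]), 'effort': array([ 2.42733891e-03, -4.34726965e+01,  1.02924373e+00, -2.50453609e+01,
        1.08980824e-02,  5.50225101e-03, -2.76082704e-05]), 'tcp_pos': array([276.96030115, 587.09195297, 230.00984174]), 'orientation': array([-1.94711692e-04,  2.18567585e-01,  9.75821070e-01, -1.18831875e-03]), 'contact_force': array([ 0.99395153,  0.10460806, -0.39710482]), 'wrist_torque': array([-0.03522589,  0.01950165,  0.0352003 ]), 'finger_force': 0.0, 'gripper_width': 85.628558711336}
```

Run:
```python
t=open('h.py').read()
t=t.replace("np.array(s['rotation'],float)","Rot.from_quat(np.array(s['rotation'])[[1,2,3,0]]).as_matrix()").replace("import numpy as np, cv2","import numpy as np, cv2\nfrom scipy.spatial.transform import Rotation as Rot")
open('h.py','w').write(t)
```

```text
(no output)
```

View pics/top0.png

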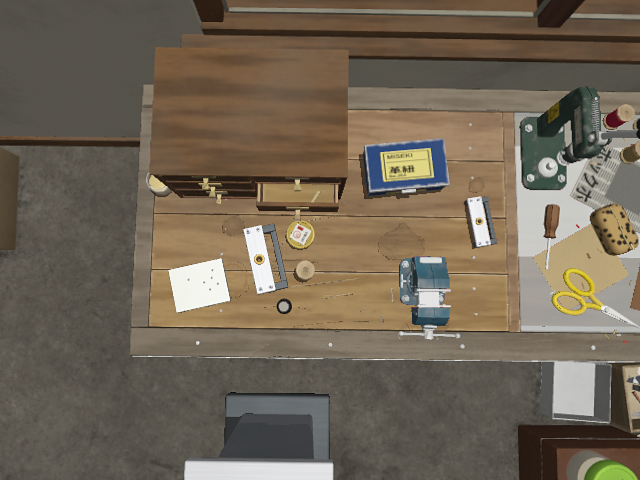

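View pics/side0.png

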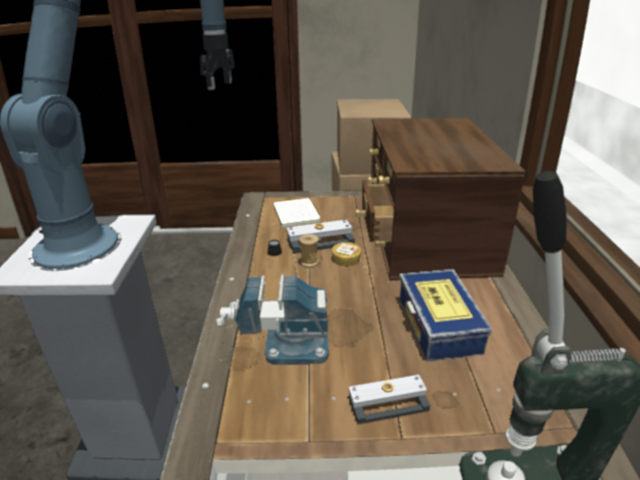

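```bash
cat > meas.py <<'E'
from h import *
def quad(s,box,thr=185):
    a,b,c,d=box; im=cv2.resize(s['pixels'][b:d,a:c],None,fx=4,fy=4,interpolation=cv2.INTER_CUBIC)
    m=((im.min(2)>thr)*255).astype(np.uint8); m=cv2.morphologyEx(m,cv2.MORPH_CLOSE,np.ones((13,13)))
    c=max(cv2.findContours(m,0,1)[0],key=cv2.contourArea); h=cv2.convexHull(c)
    q=cv2.approxPolyN(c,4,ensure_convex=True).reshape(-1,2).astype(float)
    f=lambda p:(np.asarray(p,float)+.5)/4-.5+[a,b]
    return f(q), f(np.array(cv2.boxPoints(cv2.minAreaRect(h)))), f(h.reshape(-1,2))
def rect(s,hull,z):
    P=cast(s,hull,z)[:,:2].astype(np.float32); return cv2.minAreaRect(P)
E
python3 - <<'E'
from meas import *
s=snap('top'); save(s,'crop0.png',(155,205,315,325),5)
for n,box,z in(('board',(160,250,236,320),14),('beam',(236,215,280,302),32)):
    q,b,h=quad(s,box); print(n,q.round(1).tolist(),cast(s,q,z)[:,:2].round(0).tolist(),rect(s,h,z))
for n,uv,z in(('loupe',(284,306),27),('tin',(300,235),25),('spool',(304,271),60),('edge',(133,330),0),('other',(480,222),30)): print(n,cast(s,[uv],z).round())
E
```

```text
board [[229.9, 300.1], [176.1, 312.4], [167.6, 269.4], [221.1, 257.9]] [[492.0, 70.0], [464.0, 186.0], [557.0, 208.0], [584.0, 92.0]] ((524.7899780273438, 138.86862182617188), (95.75376892089844, 119.49568939208984), 13.450819969177246)
beam [[275.4, 289.4], [256.9, 293.4], [242.9, 228.6], [260.9, 224.6]] [[517.0, -30.0], [508.0, 9.0], [647.0, 43.0], [657.0, 4.0]] ((582.0638427734375, 6.455810546875), (144.4038543701172, 40.35071563720703), 13.624054908752441)
loupe [[481. -49.  27.]]
tin [[636. -81.  25.]]
spool [[555. -92.  60.]]
edge [[424. 283.   0.]]
other [[ 670. -475.   30.]]
```

View pics/crop0.png

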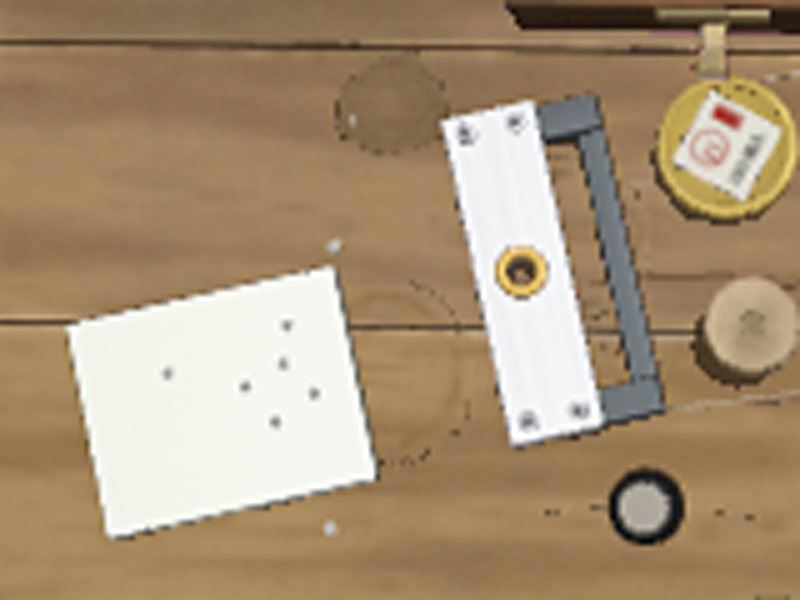

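Candidates: for the bridge, the one at px (260,259), which is larger with a 144 x 40 mm beam, against the small one at (480,222). I choose (260,259). For the board, the white plate at (199,286), which measures 119.5 x 96 mm, against the pale box at (580,390), which is off the counter. I choose (199,286). The crop confirms both. The side view shows the hand at (217,70), clear of everything.

```bash
cat > go.py <<'E'
from h import *
import sys
O=np.array([582.1,6.5]); a=np.radians(13.62); YB=np.array([np.cos(a),np.sin(a)]); XB=np.array([np.sin(a),-np.cos(a)])
def w2b(p): d=np.asarray(p)[...,:2]-O; return np.stack([d@XB,d@YB],-1)
def b2w(x,y): return O+x*XB+y*YB
def show():
    t=status.sense(); R=Rot.from_quat(t['orientation'][[1,2,3,0]]).as_matrix()
    print('t',t['time_s'],'tcp',t['tcp_pos'].round(1),'bridge',w2b(t['tcp_pos']).round(1),'yaw_y',np.degrees(np.arctan2(R[1,1],R[0,1])).round(1),'zaxis',R[:,2].round(3),'F',t['contact_force'].round(1),'w',t['gripper_width'].round(1)); return t,R
def plan(x,y,z,yaw):
    t,R=show(); P=np.r_[b2w(x,y),z]; d=R.T@(P-t['tcp_pos'])
    c,s=np.cos(np.radians(yaw)),np.sin(np.radians(yaw)); T=np.array([[s,c,0],[-c,s,0],[0,0,-1.]]); 
    if abs(np.linalg.det(T)-1)>.1 or T[:,0]@R[:,0]<-.5: print('check')
    r=Rot.from_matrix(R.T@T).as_rotvec(); print('shift',(d/200).round(3),'turn',(np.degrees(r)/90).round(3),'world',P.round(1))
if __name__=='__main__': plan(*map(float,sys.argv[1:5]))
E
python3 go.py -142 -108 100 103.62
```

```text
Traceback (most recent call last):
  File "go.py", line 14, in <module>
    if __name__=='__main__': plan(*map(float,sys.argv[1:5]))
                             ~~~~^^^^^^^^^^^^^^^^^^^^^^^^^^^
  File "go.py", line 10, in plan
    t,R=show(); P=np.r_[b2w(x,y),z]; d=R.T@(P-t['tcp_pos'])
        ~~~~^^
  File "go.py", line 8, in show
    print('t',t['time_s'],'tcp',t['tcp_pos'].round(1),'bridge',w2b(t['tcp_pos']).round(1),'yaw_y',np.degrees(np.arctan2(R[1,1],R[0,1])).round(1),'zaxis',R[:,2].round(3),'F',t['contact_force'].round(1),'w',t['gripper_width'].round(1)); return t,R
                                                                                                                                                                                                             ^^^^^^^^^^^^^^^^^^^^^^^^
AttributeError: 'float' object has no attribute 'round'
```

```bash
sed -i "s/t\['gripper_width'\].round(1)/round(t['gripper_width'],1)/; s/T=np.array(.*/T=np.array([[-s,c,0],[c,s,0],[0,0,-1.]])/; s/\[\[-s,c,0\],\[c,s,0\],\[0,0,-1.\]\])/[[-s,c,0],[c,s,0],[0,0,-1.]]).T/" go.py
python3 go.py -142 -108 100 103.62
```

```text
t 0.15 tcp [277.  587.2 230.2] bridge [-636.2 -159.8] yaw_y 64.8 zaxis [-0.001 -0.002 -1.   ] F [-0.8  0.1 -0. ] w 85.4
shift [-1.752 -1.76   0.655] turn [-0.001 -0.    -0.432] world [443.7 119.1 100. ]
```

>>> apply_moves:
  commands:
    - [[-0.9,-0.9,0.3],[0,0,-0.43],0]
    - [[-0.9,-0.9,0.3],[0,0,-0.43],0]
    - [[-0.9,-0.9,0.3],[0,0,-0.43],0]
    - [[-0.9,-0.9,0.3],[0,0,-0.43],0]
    - [[-0.9,-0.9,0.3],[0,0,-0.43],0]
    - [[-0.9,-0.9,0.3],[0,0,-0.43],0]
    - [[-0.9,-0.9,0.3],[0,0,-0.43],0]
    - [[-0.9,-0.9,0.3],[0,0,-0.43],0]
  grip_force: 30

```text
time_s: 0.95
tcp_pos: [363.0, 349.8, 171.7]
orientation: [0.0, -0.117, 0.993, 0.001]
contact_force: [0.2, 0.7, 0.8]
gripper_width: 42.5
finger_force: 0.0
```

```bash
python3 go.py -142 -108 100 103.62
```

```text
t 0.95 tcp [363.  349.8 171.7] bridge [-385.2 -132.1] yaw_y 103.5 zaxis [ 0.     0.002 -1.   ] F [0.2 0.7 0.8] w 42.5
shift [-0.124 -1.216  0.356] turn [ 0.001  0.    -0.002] world [443.7 119.1 100. ]
```

>>> apply_moves:
  commands:
    - [[-0.12,-1,0.35],[0,0,0],0]
    - [[-0.12,-1,0.35],[0,0,0],0]
    - [[-0.12,-1,0.35],[0,0,0],0]
    - [[-0.12,-1,0.35],[0,0,0],0]
    - [[-0.12,-1,0.35],[0,0,0],0]
    - [[-0.12,-1,0.35],[0,0,0],0]
    - [[-0.12,-1,0.35],[0,0,0],0]
    - [[-0.12,-1,0.35],[0,0,0],0]

```text
time_s: 1.75
tcp_pos: [433.4, 162.9, 102.1]
orientation: [0.001, -0.12, 0.993, 0.001]
contact_force: [0.0, -0.1, -0.3]
gripper_width: 42.6
finger_force: 0.0
```

```bash
python3 go.py -142 -108 20 103.62; python3 -c "
from h import *
s=snap('side'); save(s,'side1.png',(200,130,400,280),4)"
```

```text
t 1.75 tcp [433.4 162.9 102.1] bridge [-187.  -107.7] yaw_y 103.7 zaxis [ 0.001  0.002 -1.   ] F [ 0.  -0.1 -0.3] w 42.6
shift [ 0.003 -0.225  0.41 ] turn [0.001 0.001 0.001] world [443.7 119.1  20. ]
```

View pics/side1.png

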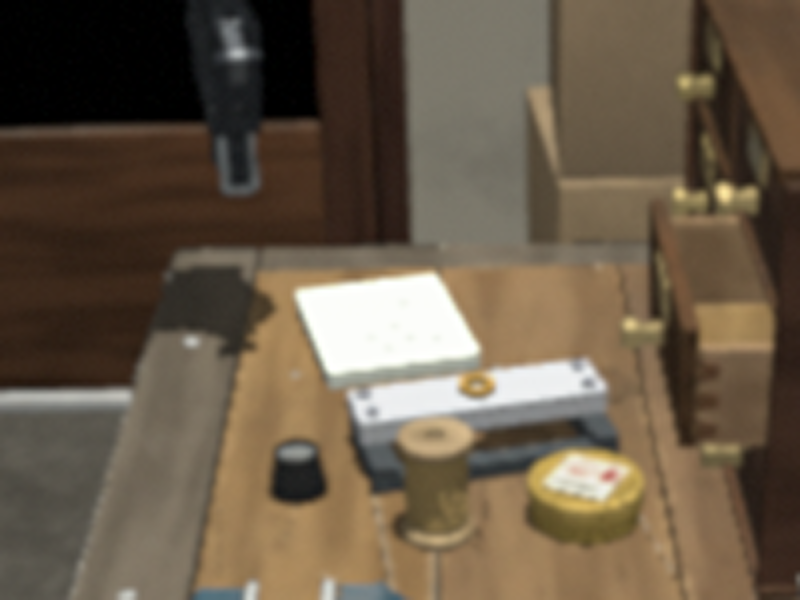

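The picture shows the hand at crop (240,190), high above and on the robot's side of the board. The board's front edge runs from (300,290) to (330,380), and the bridge and the loose things are untouched. Now I go down beside it.

>>> apply_moves:
  commands:
    - [[-0.05,-0.23,0.2],[0,0,0],0]
    - [[-0.05,-0.23,0.3],[0,0,0],0]
    - [[-0.05,-0.23,0.4],[0,0,0],0]
    - [[-0.05,-0.23,0.45],[0,0,0],0]
    - [[-0.05,-0.23,0.47],[0,0,0],0]
    - [[-0.05,-0.23,0.49],[0,0,0],0]
    - [[-0.05,-0.23,0.49],[0,0,0],0]
    - [[-0.05,-0.23,0.49],[0,0,0],0]

```text
time_s: 2.6
tcp_pos: [454.3, 117.6, 4.0]
orientation: [0.001, -0.117, 0.993, 0.0]
contact_force: [1.0, -0.2, 0.9]
gripper_width: 42.1
finger_force: 0.0
```

```bash
python3 go.py -142 -60 3 103.62; python3 -c "
from h import *
s=snap('side'); save(s,'side2.png',(220,170,340,260),6)"
```

```text
t 2.6 tcp [454.3 117.6   4. ] bridge [-138.1  -98.1] yaw_y 103.5 zaxis [ 0.002  0.001 -1.   ] F [ 1.  -0.2  0.9] w 42.1
shift [-0.19   0.02   0.006] turn [ 0.     0.001 -0.001] world [490.3 130.4   3. ]
```

View pics/side2.png

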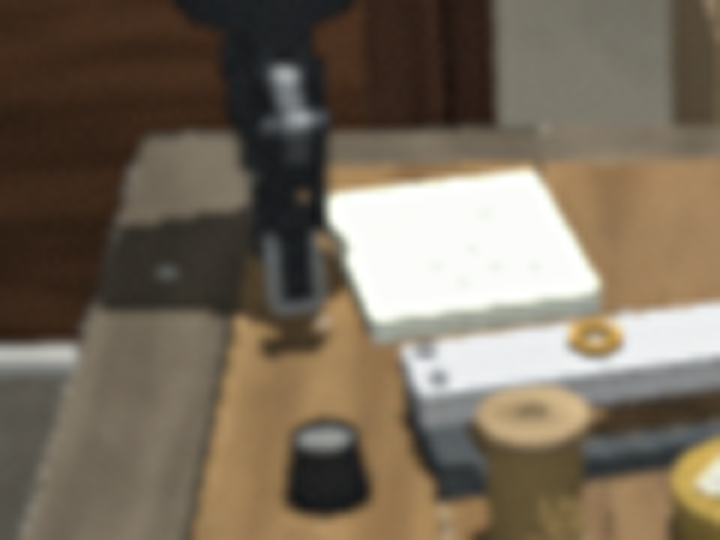

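Run:
```python
from go import *
s=snap('side')
u=proj(s,[np.r_[b2w(x,-98),z] for x in(-117,-107) for z in(0,5,10,15)]); print(((u-[220,170])*6).round())
```

```text
[[297. 312.]
 [296. 301.]
 [295. 291.]
 [294. 280.]
 [301. 323.]
 [300. 312.]
 [299. 301.]
 [298. 291.]]
```

The picture shows the fingertips at crop (295,312), which is about 3 to 5 mm above the counter, beside the board's near edge at (335,230). Nothing else is near the hand. Now I push across.

>>> apply_moves:
  commands:
    - [[-0.05,0.02,0],[0,0,0],0]
    - [[-0.07,0.02,0],[0,0,0],0]
    - [[-0.085,0.02,0],[0,0,0],0]
    - [[-0.1,0.02,0],[0,0,0],0]
    - [[-0.115,0.02,0],[0,0,0],0]
    - [[-0.13,0.02,0],[0,0,0],0]
    - [[-0.145,0.02,0],[0,0,0],0]
    - [[-0.155,0.02,0],[0,0,0],0]

```text
time_s: 3.5
tcp_pos: [479.8, 127.1, 2.5]
orientation: [-0.003, -0.117, 0.993, -0.001]
contact_force: [-3.2, -1.5, 2.6]
gripper_width: 42.9
finger_force: 2.1
```

```bash
cat > bd.py <<'E'
from meas import *; from go import *
t,R=show(); s=snap('top'); np.save('last.npy',s['pixels']); save(s,'last.png',(155,205,315,325),5)
im=s['pixels']; a,b,c,d=160,215,238,320
cr=cv2.resize(im[b:d,a:c],None,fx=4,fy=4,interpolation=cv2.INTER_CUBIC)
m=((cr.min(2)>185)*255).astype(np.uint8); cc=max(cv2.findContours(m,0,1)[0],key=cv2.contourArea)
P=cast(s,(cc.reshape(-1,2)+.5)/4-.5+[a,b],14); B=w2b(P)
print('bridge-frame extents x',B[:,0].min().round(1),B[:,0].max().round(1),'y',B[:,1].min().round(1),B[:,1].max().round(1))
r=cv2.minAreaRect(B.astype(np.float32)); print('rect',np.round(r[0],1),np.round(r[1],1),round(r[2],2))
# upper (+y) edge line fit and rear (-x) edge fit
for n,k,val in(('yedge',1,B[:,1].max()),('rear',0,B[:,0].min())):
    o=B[np.abs(B[:,k]-val)<6]; j=1-k; lo,hi=B[:,j].min()+8,B[:,j].max()-8; o=o[(o[:,j]>lo)&(o[:,j]<hi)]
    if len(o)>20: f=np.polyfit(o[:,j],o[:,k],1); print(n,'pos',np.polyval(f,(lo+hi)/2).round(1),'slope deg',np.degrees(np.arctan(f[0])).round(2),'span',(hi-lo).round(0))
E
python3 bd.py
```

```text
t 3.5 tcp [479.8 127.1   2.5] bridge [-141.3  -71.1] yaw_y 103.4 zaxis [-0.007 -0.002 -1.   ] F [-3.2 -1.5  2.6] w 42.9
bridge-frame extents x -200.7 -81.5 y -61.2 34.6
rect [-141.2  -13.2] [ 95.8 119.2] 89.84
yedge pos 33.9 slope deg -0.13 span 103.0
rear pos -198.1 slope deg -3.7 span 80.0
```

>>> apply_moves:
  commands:
    - [[-0.01,0,-0.005],[0,0,0],0]
    - [[-0.02,0,-0.005],[0,0,0],0]
    - [[-0.03,0,-0.005],[0,0,0],0]
    - [[-0.04,0,-0.005],[0,0,0],0]
    - [[-0.05,0,-0.005],[0,0,0],0]
    - [[-0.055,0,-0.005],[0,0,0],0]
    - [[-0.055,0,-0.005],[0,0,0],0]
    - [[-0.055,0,-0.005],[0,0,0],0]

```text
time_s: 4.35
tcp_pos: [494.0, 130.7, 4.5]
orientation: [0.0, -0.117, 0.993, 0.0]
contact_force: [-1.2, 0.1, -0.2]
gripper_width: 42.8
finger_force: 0.4
```

```bash
python3 bd.py
```

```text
t 4.35 tcp [494.  130.7   4.5] bridge [-141.5  -56.4] yaw_y 103.4 zaxis [ 0.001  0.    -1.   ] F [-1.2  0.1 -0.2] w 42.8
bridge-frame extents x -201.2 -81.7 y -46.4 49.3
rect [-141.5    1.5] [ 95.6 119.6] 89.88
yedge pos 48.7 slope deg -0.16 span 104.0
rear pos -198.0 slope deg -4.6 span 80.0
```

>>> apply_moves:
  commands:
    - [[0.1,0,0],[0,0,0],0]
    - [[0.15,0,-0.1],[0,0,0],0]
    - [[0.15,0,-0.3],[0,0,0],0]
    - [[0.1,0.2,-0.35],[0,0,0.1],0]
    - [[0,0.4,-0.35],[0,0,0.2],0]
    - [[-0.15,0.45,-0.35],[0,0,0.3],0]
    - [[-0.29,0.5,-0.35],[0,0,0.4],0]
    - [[-0.29,0.5,-0.35],[0,0,0.5],0]

```text
time_s: 5.2
tcp_pos: [531.5, 246.0, 76.1]
orientation: [0.003, 0.254, 0.967, 0.003]
contact_force: [-0.7, 0.3, -0.1]
gripper_width: 42.7
finger_force: 0.0
```

```bash
python3 go.py -236 1.5 45 13.62; python3 -c "
from h import *
print(status.sense()['joints'].round(2))"
```

```text
t 5.2 tcp [531.5 246.   76.1] bridge [-244.7    7.3] yaw_y 60.5 zaxis [ 0.008  0.004 -1.   ] F [-0.7  0.3 -0.1] w 42.7
shift [-0.008 -0.053  0.155] turn [0.006 0.001 0.521] world [528.  236.2  45. ]
[-0.77  0.46  0.32  1.89 -0.2   0.81  0.71]
```

>>> apply_moves:
  commands:
    - [[-0.01,-0.05,0.05],[0,0,0.1],0]
    - [[-0.01,-0.05,0.15],[0,0,0.2],0]
    - [[-0.01,-0.05,0.15],[0,0,0.3],0]
    - [[-0.01,-0.05,0.15],[0,0,0.4],0]
    - [[-0.01,-0.05,0.15],[0,0,0.5],0]
    - [[-0.01,-0.05,0.15],[0,0,0.52],0]
    - [[-0.01,-0.05,0.15],[0,0,0.52],0]
    - [[-0.01,-0.05,0.15],[0,0,0.52],0]

```text
time_s: 6.0
tcp_pos: [524.1, 232.1, 44.7]
orientation: [0.0, 0.616, 0.788, 0.001]
contact_force: [0.1, 0.5, -1.1]
gripper_width: 43.1
finger_force: 0.0
```

```bash
python3 go.py -230 1.5 4.5 13.62; python3 bd.py | grep rect
```

```text
t 6.0 tcp [524.1 232.1  44.7] bridge [-233.    -3.2] yaw_y 14.0 zaxis [ 0.001  0.001 -1.   ] F [ 0.1  0.5 -1.1] w 43.1
shift [-0.015  0.023  0.201] turn [ 0.001 -0.     0.004] world [529.4 230.4   4.5]
rect [-141.5    1.7] [ 95.4 119.5] 89.87
```

View pics/last.png

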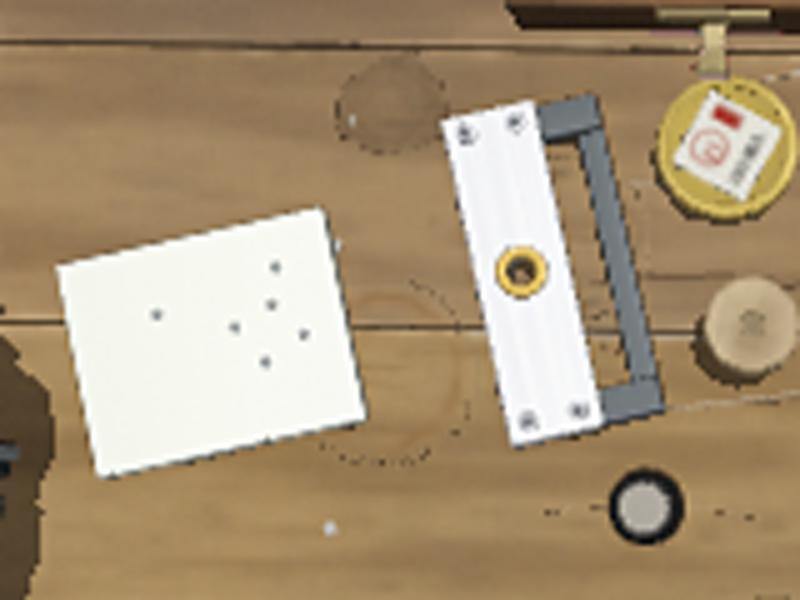

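The picture shows the board (corners (60,268), (323,208), (365,418), (100,478)) in line with the bridge's mouth, with its front edge centre at (344,313) and the beam's front centre at (478,282). The hand is behind its rear edge at the left, and the other things are untouched. Now I go down and push in.

>>> apply_moves:
  commands:
    - [[0,0.025,0.08],[0,0,0.005],0]
    - [[0,0.025,0.15],[0,0,0.005],0]
    - [[0,0.025,0.19],[0,0,0.005],0]
    - [[0,0.025,0.2],[0,0,0.005],0]
    - [[-0.03,0.025,0.2],[0,0,0.005],0]
    - [[-0.06,0.025,0.2],[0,0,0.005],0]
    - [[-0.08,0.025,0.2],[0,0,0.005],0]
    - [[-0.1,0.025,0.2],[0,0,0.005],0]

```text
time_s: 6.85
tcp_pos: [533.8, 212.8, 4.8]
orientation: [0.0, 0.62, 0.785, 0.0]
contact_force: [0.1, 0.8, 0.8]
gripper_width: 43.0
finger_force: 1.0
```

```bash
python3 go.py -160 1.7 4.5 13.62
```

```text
t 6.85 tcp [533.8 212.8   4.8] bridge [-211.9    1.6] yaw_y 13.4 zaxis [ 0.001  0.    -1.   ] F [0.1 0.8 0.8] w 43.0
shift [-0.259  0.001  0.002] turn [ 0.001 -0.    -0.002] world [546.1 162.4   4.5]
```

>>> apply_moves:
  commands:
    - [[-0.03,0,0],[0,0,0],0]
    - [[-0.06,0,0],[0,0,0],0]
    - [[-0.09,0,0],[0,0,0],0]
    - [[-0.12,0,0],[0,0,0],0]
    - [[-0.15,0,0],[0,0,0],0]
    - [[-0.18,0,0],[0,0,0],0]
    - [[-0.2,0,0],[0,0,0],0]
    - [[-0.21,0,0],[0,0,0],0]

```text
time_s: 7.65
tcp_pos: [543.5, 172.8, 4.7]
orientation: [-0.0, 0.62, 0.785, 0.001]
contact_force: [-1.0, 6.2, 5.3]
gripper_width: 42.5
finger_force: 3.0
```

```bash
python3 bd.py; python3 go.py -95 0 4.5 13.62
```

```text
t 7.65 tcp [543.5 172.8   4.7] bridge [-170.7    1.6] yaw_y 13.4 zaxis [ 0.001  0.001 -1.   ] F [-1.   6.2  5.3] w 42.5
bridge-frame extents x -159.7 -40.1 y -46.1 49.9
rect [-100.1    2. ] [ 95.8 119.4] 89.7
yedge pos 48.9 slope deg -0.14 span 104.0
rear pos -158.0 slope deg -0.97 span 80.0
t 7.7 tcp [543.5 172.6   4.7] bridge [-170.5    1.6] yaw_y 13.4 zaxis [ 0.001  0.001 -1.   ] F [-0.3  5.   3.9] w 43.0
shift [-0.378 -0.007  0.001] turn [ 0.001 -0.    -0.002] world [559.7  98.8   4.5]
```

View pics/last.png

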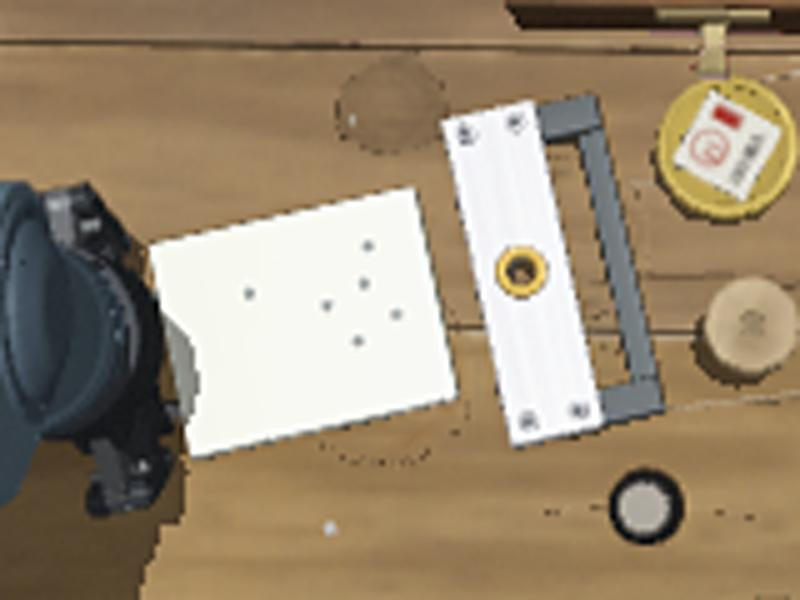

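The picture shows the board square and centred, its front edge (415,188)-(457,398) just short of the beam and the fingers on its rear edge. I keep pushing.

>>> apply_moves:
  commands:
    - [[-0.04,0,0],[0,0,0],0]
    - [[-0.08,0,0],[0,0,0],0]
    - [[-0.12,0,0],[0,0,0],0]
    - [[-0.16,0,0],[0,0,0],0]
    - [[-0.2,0,0],[0,0,0],0]
    - [[-0.24,0,0],[0,0,0],0]
    - [[-0.27,0,0],[0,0,0],0]
    - [[-0.29,0,0],[0,0,0],0]

```text
time_s: 8.5
tcp_pos: [556.5, 116.4, 4.5]
orientation: [-0.0, 0.619, 0.785, 0.0]
contact_force: [-0.4, 5.8, 5.4]
gripper_width: 42.7
finger_force: 3.0
```

```bash
python3 go.py -95 0 4.5 13.62
```

```text
t 8.5 tcp [556.5 116.4   4.5] bridge [-112.8    1. ] yaw_y 13.5 zaxis [-0.     0.001 -1.   ] F [-0.4  5.8  5.4] w 42.7
shift [-0.089 -0.005  0.   ] turn [ 0.    -0.001 -0.002] world [559.7  98.8   4.5]
```

>>> apply_moves:
  commands:
    - [[-0.015,0,0],[0,0,0],0]
    - [[-0.03,0,0],[0,0,0],0]
    - [[-0.045,0,0],[0,0,0],0]
    - [[-0.055,0,0],[0,0,0],0]
    - [[-0.065,0,0],[0,0,0],0]
    - [[-0.07,0,0],[0,0,0],0]
    - [[-0.075,0,0],[0,0,0],0]
    - [[-0.08,0,0],[0,0,0],0]

```text
time_s: 9.3
tcp_pos: [559.9, 101.8, 4.5]
orientation: [-0.001, 0.619, 0.785, 0.0]
contact_force: [-1.5, 6.6, 4.9]
gripper_width: 42.7
finger_force: 3.1
```

```bash
python3 go.py -95 0 4.5 13.62
```

```text
t 9.3 tcp [559.9 101.8   4.5] bridge [-97.9   0.9] yaw_y 13.5 zaxis [-0.001  0.002 -1.   ] F [-1.5  6.6  4.9] w 42.7
shift [-0.014 -0.004 -0.   ] turn [-0.    -0.001 -0.001] world [559.7  98.8   4.5]
```

>>> apply_moves:
  commands:
    - [[-0.005,0,0],[0,0,0],0]
    - [[-0.0075,0,0],[0,0,0],0]
    - [[-0.01,0,0],[0,0,0],0]
    - [[-0.0125,0,0],[0,0,0],0]
    - [[-0.015,0,0],[0,0,0],0]
    - [[-0.0175,0,0],[0,0,0],0]
    - [[-0.02,0,0],[0,0,0],0]
    - [[-0.02,0,0],[0,0,0],0]

```text
time_s: 10.1
tcp_pos: [560.5, 99.6, 4.5]
orientation: [-0.002, 0.619, 0.786, 0.001]
contact_force: [-2.3, 8.5, 5.9]
gripper_width: 42.6
finger_force: 4.0
```

```bash
python3 go.py -95 0 4.5 13.62; python3 bd.py
```

```text
t 10.1 tcp [560.5  99.6   4.5] bridge [-95.5   0.9] yaw_y 13.5 zaxis [-0.002  0.003 -1.   ] F [-2.3  8.5  5.9] w 42.6
shift [-0.003 -0.004  0.   ] turn [-0.001 -0.002 -0.001] world [559.7  98.8   4.5]
t 10.1 tcp [560.5  99.6   4.5] bridge [-95.5   0.9] yaw_y 13.5 zaxis [-0.002  0.003 -1.   ] F [-2.3  8.5  5.9] w 42.6
bridge-frame extents x -84.9 -40.1 y -46.5 49.3
rect [-62.5   1.3] [95.8 44.2] 89.64
yedge pos 48.3 slope deg 0.44 span 29.0
rear pos -81.9 slope deg 0.53 span 80.0
```

View pics/last.png

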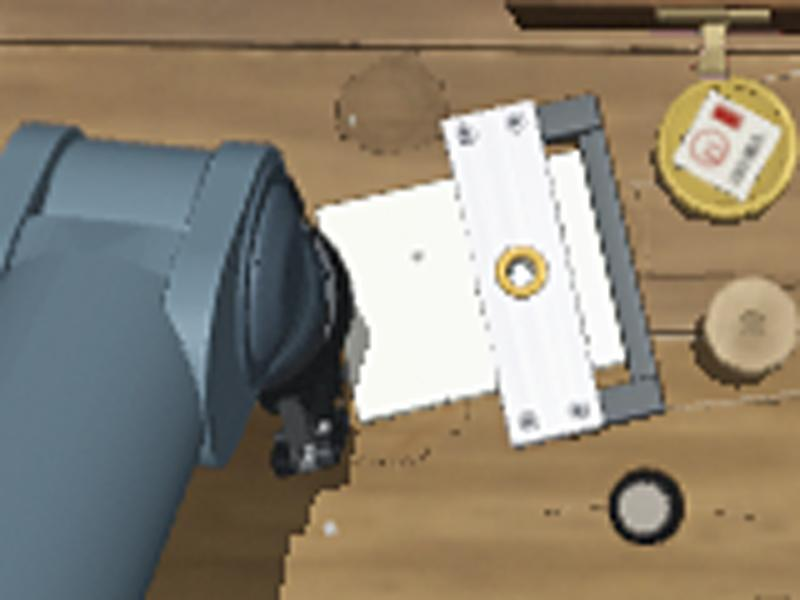

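The picture shows the board under the beam with its leading edge (580,150)-(625,362) against the stop bar or almost there. The force has only just begun to rise, so I press a little more to seat it.

>>> apply_moves:
  commands:
    - [[-0.005,0,0],[0,0,0],0]
    - [[-0.01,0,0],[0,0,0],0]
    - [[-0.01,0,0],[0,0,0],0]
    - [[-0.015,0,0],[0,0,0],0]
    - [[-0.015,0,0],[0,0,0],0]
    - [[-0.02,0,0],[0,0,0],0]
    - [[-0.02,0,0],[0,0,0],0]
    - [[-0.02,0,0],[0,0,0],0]

```text
time_s: 10.95
tcp_pos: [560.4, 99.4, 4.5]
orientation: [-0.004, 0.618, 0.786, 0.002]
contact_force: [-3.2, 11.6, 7.3]
gripper_width: 42.8
finger_force: 6.4
```

```bash
python3 go.py -95 0 4.5 13.62; python3 bd.py|tail -4
```

```text
t 10.95 tcp [560.4  99.4   4.5] bridge [-95.4   0.8] yaw_y 13.7 zaxis [-0.004  0.008 -1.   ] F [-3.2 11.6  7.3] w 42.8
shift [-0.002 -0.004 -0.   ] turn [-0.001 -0.005  0.   ] world [559.7  98.8   4.5]
bridge-frame extents x -84.6 -40.1 y -46.5 49.3
rect [-62.4   1.3] [95.7 44.2] 89.8
yedge pos 48.3 slope deg 0.62 span 28.0
rear pos -81.6 slope deg 1.06 span 80.0
```

The TCP stands still while the force rises, and the rear edge is at -84.6 mm against -85 when home, so the board is on the stop. I back off and then go up.

>>> apply_moves:
  commands:
    - [[0.01,0,0],[0,0,0],0]
    - [[0.03,0,0],[0,0,0],0]
    - [[0.08,0,0],[0,0,0],0]
    - [[0.2,0,0],[0,0,0],0]
    - [[0.35,0,0],[0,0,0],0]
    - [[0.4,0,-0.2],[0,0,0],0]
    - [[0.5,0,-0.4],[0,0,0],0]
    - [[0.6,0,-0.6],[0,0,0],0]

```text
time_s: 11.8
tcp_pos: [533.2, 206.7, 124.0]
orientation: [0.001, 0.621, 0.784, -0.003]
contact_force: [0.5, 0.8, -0.1]
gripper_width: 42.7
finger_force: 0.0
```

>>> apply_moves:
  commands:
    - [[0.2,0,-0.2],[0,0,0],0]
    - [[0.4,0,-0.2],[0,0,0],0]
    - [[0.5,0,-0.2],[0,0,0],0]
    - [[0.5,0,-0.2],[0,0,0],0]
    - [[0.5,0,-0.2],[0,0,0],0]
    - [[0.5,0,-0.2],[0,0,0],0]
    - [[0.5,0,-0.2],[0,0,0],0]
    - [[0.5,0,-0.2],[0,0,0],0]

```text
time_s: 12.6
tcp_pos: [511.4, 304.7, 164.0]
orientation: [0.0, 0.621, 0.784, -0.001]
contact_force: [0.5, -0.8, 0.4]
gripper_width: 42.9
finger_force: 0.0
```

```bash
python3 bd.py
```

```text
t 12.6 tcp [511.4 304.7 164. ] bridge [-306.5    1.5] yaw_y 13.3 zaxis [-0.    -0.001 -1.   ] F [ 0.5 -0.8  0.4] w 42.9
bridge-frame extents x -84.9 -40.1 y -46.5 49.2
rect [-62.7   1.2] [95.8 44.2] 89.43
yedge pos 48.2 slope deg 0.23 span 29.0
rear pos -84.0 slope deg 0.1 span 80.0
```

View pics/last.png

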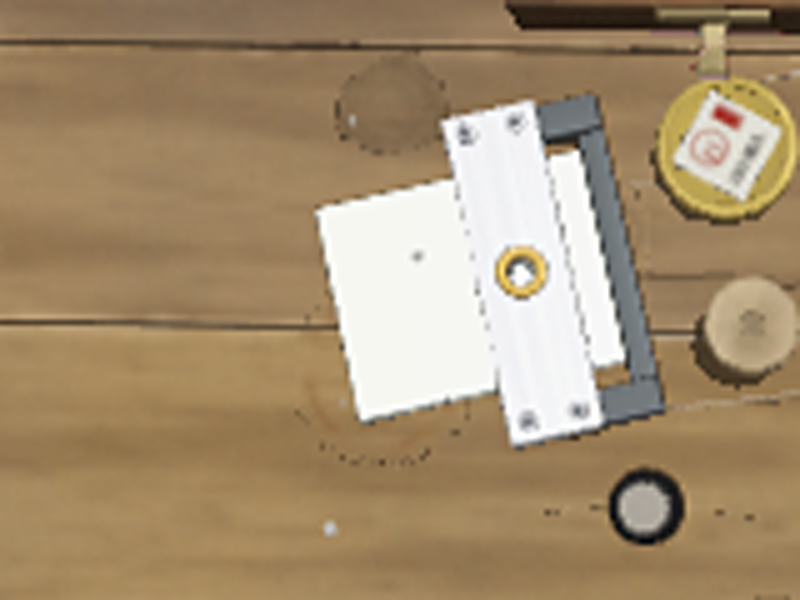

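The picture shows the board home and square: the rear edge (318,210)-(360,420) is 0.1° off and the front edge lies along the stop bar. The tin, spool and loupe have not moved, and the hand is clear. I hand the job in.

```bash
python3 -c "
from plant import arm; print(arm.sign_off())"
```

```text
the job is handed in; nothing more can be done
None
```

The board was pushed into line and in under the beam until it sat squarely against the stop bar (y about +1 mm, 0.1° off square); the job was handed in at about 12.6 s with the hand clear and nothing else moved in the last picture.

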